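# Back the screen-bonding press off by two turns

## Task

The glue under the phone's screen has cured: back the bonding press off by rolling the press's knurled handwheel anticlockwise (seen from above) with a fingertip through two full turns, counted from where it stands now, and no more. Then take the hand away; the phone stays where it lies in the press, and everything else on the bench is left alone.

Things in the scene. Friction and masses are not known exactly. Their poses are not given: they have to be found in the camera images.
- handwheel (a joint): turning of the press's handwheel about its upright axis, in rad; it grows anticlockwise seen from above (loosening), and 6.283 is one full turn. At 0 the pad just touches the phone; the wheel starts between -1.6 and -0.2 (clamped) and is stiff enough to stay where it is left: about 0.045 N m turns it, that is 1 N along the rim. Stops at -2.5 and 25
- wheel_top (a point): centre of the handwheel's top face, on its axis. The wheel is a solid level disc on top of the press, silver with a dark face: 95 mm across over the knurls (too wide to grip), 18 mm thick, the rim set with 36 upright ridges standing 1.5 mm proud. It rises 4 mm per turn of loosening. Clamped, its underside is 14 to 15 mm above the beam's brass boss (12 to 13 mm above the nuts 100 mm off the axis)
- wheel_mark (a point): middle of the white index bar, 24 mm long and 7 mm wide, that points outward on the handwheel's dark top face; this point lies 27 mm from the wheel's axis and goes round with the wheel
- press: bench press for bonding phone screens, bolted down: dark base 180 mm (x) by 250 mm (y) by 18 mm, two steel columns, a grey beam 44 by 236 mm along y, its top 125 mm above the bench, and above its middle the handwheel (top face 164 mm above the bench at joint value 0). Origin: centre of the base's underside, on the wheel's axis; z up
- platen: the press's aluminium pressing plate with its black pad, carried by the screw, 112 mm by 76 mm, below the beam; it presses on the phone at the start and rises with the screw, lifting off within the first third of a turn. Origin: on the wheel's axis
- phone: phone with blue-grey frame, 148 x 72 x 8 mm, lying screen up on the press's springy blue cushion, long side along the press's x, held by the platen and between four low white pins; it rises up to 1 mm with the cushion as the clamp lets go. Origin: centre of its underside, 20 mm above the bench when unclamped
- glue: small white glue bottle with a blue nozzle, 26 mm wide, 82 mm tall, standing left of the press. Origin: centre of its underside
- driver: precision screwdriver with a red handle, 170 mm long, 13 mm thick, lying right of the press. Origin: under its middle
- sucker: red suction cup with a knob, 48 mm wide, 36 mm tall, standing beyond the press. Origin: centre of its underside
- spudger: flat black prying stick, 140 mm long, 6 mm thick, lying in front of the press. Origin: under its middle
- phone2: second phone with silver frame, 148 x 72 x 8 mm, lying on a light blue mat on the left. Origin: centre of its underside
- jar: clear screw jar with red lid, 48 mm wide, 50 mm tall, at the back of the bench. Origin: centre of its underside
- tray: grey parts tray with four compartments, 130 x 100 x 30 mm, on the right. Origin: centre of its underside
There are look-alikes about, which are no part of the job. What is shaped like the phone but brown or green is not meant.

How it is judged:
By the outcome, as a careful person would: the job done as asked, in the order asked, and still so for the second after the job is handed in, with the robot touching nothing.
It also fails if it takes over 61 s, if anything falls off the work surface, if the arm or the gripper's body presses on something with over 40 N, if the wrist force passes 120 N, or if a joint passes its speed limit or range.

## Robot

A 7-joint arm with a two-finger parallel gripper is mounted at the origin on the work surface. World frame = base frame: x ahead of the robot, y to its left, z up, the work surface at z = 0. Lengths are in m, angles in rad, forces in N, time in s.
With the tool pointing down it reaches from about 0.425 to 0.875 m from the base axis. Payload 4.7 kg.
Tool frame: the origin (TCP) lies at the very end of the fingers, on their centre line; the grasp point (between the pads) lies 19 mm behind it; z points along the fingers, y is the line along which they close (so a half turn about z gives the same grasp; the last joint's range is limited). The gripper opens to 87 mm and grips with 3 to 60 N. Pads are 19 mm wide; open, the fingers measure 117 mm over their backs; the gripper's body (75 mm by 190 mm) begins 51 mm behind the grasp point.
Start: joints at [1.198, 0.321, -0.07, 1.45, 0.023, 1.371, -0.057], TCP at [0.245, -0.602, 0.223] pointing down, gripper open.
Joint ranges: [-2.86, 2.86], [-0.3, 2.09], [-1.38, 1.24], [0.06, 2.45], [-1.56, 4.7], [0.09, 2.05], [-2.69, 2.69]. Speed limits (rad/s): [2.57, 2.57, 3.14, 3.14, 3.14, 3.14, 3.14].

## Interface

Orientations are given as a rotation vector (axis times angle).
In Python, from plant import ctrl gives the robot as it stands.
- The arm moves only by the tool drive_tool, never from a script. Its argument "plan" is a list of rows, each a list of 5 numbers: the gripper command: -1 is fully open, 1 is shut, values between are in proportion, then the shift along the tool's x, y, z in mm, then the turn about the tool's z in degrees. A call has 1 to 12 rows; each row shifts and turns the commanded pose from where the row before left it, along the tool's axes as they then stand; what a row does not reach is not made up. A row lasts 1/12 s, in which the tool goes at most 41.7 mm and 7.16 degrees, less where a joint would pass 70% of its speed; a pose out of reach is approached as far as the arm can. A call with a gripper value outside its range is refused whole. The fingers move at their own pace and stop on an object; "grip_force" is the grip in N (left out, the last holds). Time passes only in rows, so rows that do not move let the fingers close. It gives the time, the measured TCP pose, the force, the opening and the grip force at its end, in the units of the state.
- ctrl.observe(): the state, without advancing time (a new reading comes with each control period).
- ctrl.read_camera(name): name is "scene" or "top" or "wrist"; returns a dict with "img" (420x560x3 uint8, blue, green, red), "range_z" (420x560 float32, m along the optical axis (not along the pixel's ray), 0 where there is no reading), "fx", "fy", "cx", "cy" (pixels), "world_from_camera" (4x4, takes a point from camera to world coordinates). Camera axes: x right, y down, z forward; pixel columns grow to the right and rows downward; lengths in m; the calibration is good to about 2 mm. The wrist camera is an equidistant fisheye: a pixel r from the principal point sees the ray r / f radians off the axis. A picture is of the moment at which its call begins.
- ctrl.job_done(): hands the job in; it is judged then, once.
The state is a dict: "clock": time; "joints": joint angles; "joint_velocities": joint speeds; "tau": joint torques, N m; "tool_pos": TCP position; "eef_rot": TCP orientation; "force": force on the tool from outside, world axes, zero at the start; "wrist_torque": the same for the moment, N m; "finger_gap": finger opening in m; "gripper_force": force on a finger pad.
Only numpy, scipy, OpenCV 4.12 (cv2) and the standard library are available. Lean on these libraries where they do the work, as an engineer would, in place of code of your own. Each camera call takes 0.05 s, during which the arm holds its last target. There are 200 camera calls.

## Working session

There is one attempt and no reset: what is moved stays moved. The work goes in short steps, Python scripts to look and compute and a tool call to move; the robot and the scene stay as the last step left them, time stands still between calls to the robot, and variables do not carry over. Pictures are saved under pics/ and viewed, at most 10 in all, crops included, and the job is handed in when it is done.

Besides the shell and the picture viewer there is one more tool, called after "Call:" by a JSON object that holds its "name" and its "arguments". drive_tool: Moves the arm, as the interface text tells. Its arguments: {"type":"object","properties":{"plan":{"type":"array","items":{"type":"array","items":{"type":"number"}}},"grip_force":{"type":"number"}},"required":["plan"]}

```bash
mkdir -p pics; ls; python3 - <<'E'
from plant import ctrl
import cv2,numpy as np
s=ctrl.observe();print({k:np.round(v,3) for k,v in s.items()})
for n in("scene","top"):
    c=ctrl.read_camera(n);cv2.imwrite(f"pics/{n}0.png",c["img"]);np.savez(f"{n}0.npz",**c)
    print(n,c["fx"],c["cx"],c["cy"],np.round(c["world_from_camera"],3))
E
```

```text
pics
{'clock': np.float64(0.0), 'joints': array([ 1.198,  0.322, -0.07 ,  1.452,  0.023,  1.371, -0.057]), 'joint_velocities': array([-0.001, -0.001,  0.001, -0.002, -0.001,  0.   ,  0.   ]), 'tau': array([-0.0000e+00, -4.9129e+01, -4.0400e-01, -3.1253e+01, -6.4000e-02,
        4.4000e-02,  0.0000e+00]), 'tool_pos': array([ 0.245, -0.602,  0.221]), 'eef_rot': array([-3.081e+00, -6.040e-01,  1.000e-03]), 'force': array([ 0.276,  0.481, -0.112]), 'wrist_torque': array([ 0.017,  0.041, -0.012]), 'gripper_force': np.float64(0.0), 'finger_gap': np.float64(0.087)}
scene 431.533296466578 277.8400542723116 208.8968253379578 [[ 0.156  0.783 -0.603  1.25 ]
 [ 0.988 -0.113  0.109 -0.124]
 [ 0.017 -0.612 -0.791  1.072]
 [ 0.     0.     0.     1.   ]]
top 534.8288667681418 272.64836322273896 206.4255896786474 [[ 0.015 -0.983  0.183  0.258]
 [-1.    -0.016 -0.007  0.039]
 [ 0.01  -0.183 -0.983  1.546]
 [ 0.     0.     0.     1.   ]]
```

View pics/scene0.png

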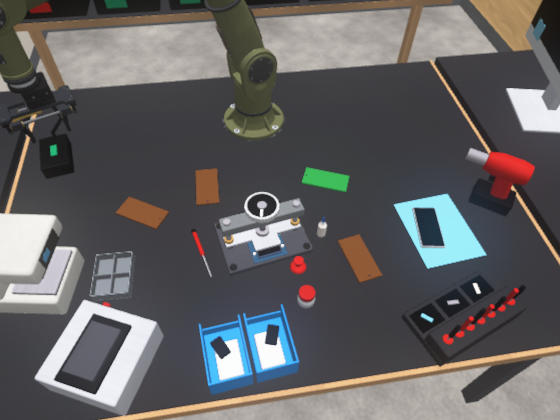

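View pics/top0.png

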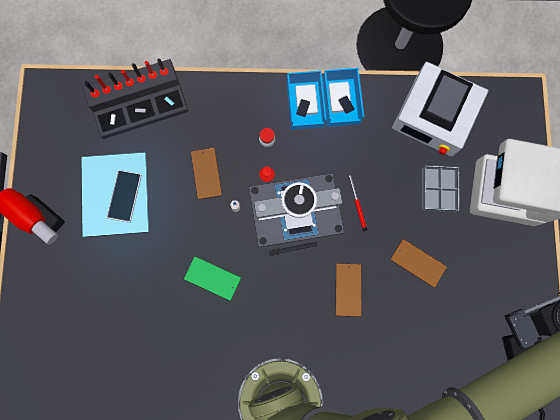

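The scene picture shows the press with the wheel at about (262,207). In the top picture the wheel is at (299,199), with the white bar pointing to about (302,188). Next I measure the wheel and the neighbouring heights.

```bash
cat > h.py <<'E'
import numpy as np,cv2
def world(c):
    v,u=np.mgrid[:420,:560]; z=c["range_z"]
    x=(u-c["cx"])/c["fx"]; y=(v-c["cy"])/c["fy"]
    P=np.stack([x*z,y*z,z,np.ones_like(z)],-1)@np.asarray(c["world_from_camera"]).T
    P[z<=0]=np.nan
    return P[...,:3]
E
python3 - <<'E'
from h import *
for n,b in(("top",(160,250,245,350)),("scene",(180,275,205,320))):
    c=np.load(n+"0.npz");P=world(c);img=c["img"]
    r=np.zeros((420,560),bool);r[b[0]:b[1],b[2]:b[3]]=1
    m=r&(P[...,2]>.15)&(P[...,2]<.175)
    q=P[m];(cx,cy),R=cv2.minEnclosingCircle(q[:,:2].astype(np.float32))
    print(n,"wheel",q.mean(0),cx,cy,R,"zmax",np.nanmax(P[r][:,2]), "zmed",np.median(q[:,2]),m.sum())
    g=img.min(-1)
    d=np.hypot(P[...,0]-cx,P[...,1]-cy)
    w=m&(g>190)&(d<.041); print("white",P[w].mean(0),w.sum(), P[w][:,:2].mean(0)-[cx,cy])
    hi=r&(P[...,2]>.175);print("hub",hi.sum(),P[hi].mean(0) if hi.any() else "")
    bm=r&(P[...,2]>.11)&(P[...,2]<.145);B=P[bm]
    print("beam",cv2.minAreaRect(B[:,:2].astype(np.float32)),np.percentile(B[:,2],[5,50,95]))
c=np.load("top0.npz");cv2.imwrite("pics/z.png",cv2.resize(c["img"][160:255,235:355],(720,570),interpolation=cv2.INTER_CUBIC))
E
```

```text
top wheel [ 0.53504605 -0.0384953   0.16304774] 0.5362997055053711 -0.03839166834950447 0.0482311025261879 zmax 0.17209872573285745 zmed 0.16321615076634854 981
white [ 0.54213847 -0.03031324  0.16357222] 82 [0.00583876 0.00807843]
hub 0 
beam ((0.5258126854896545, -0.04091162979602814), (0.06639541685581207, 0.23592698574066162), 10.126904487609863) [0.11757295 0.12427606 0.13155624]
scene wheel [ 0.54295171 -0.0417016   0.16404089] 0.5377295017242432 -0.04112904891371727 0.04860186576843262 zmax 0.16999888058084245 zmed 0.1647319069405231 849
white [ 0.54416271 -0.0471042   0.16515336] 98 [ 0.0064332  -0.00597516]
hub 0 
beam ((0.5466983914375305, -0.039002083241939545), (0.06504587829113007, 0.23615197837352753), 10.28477954864502) [0.11185694 0.12532781 0.13312165]
```

View pics/z.png

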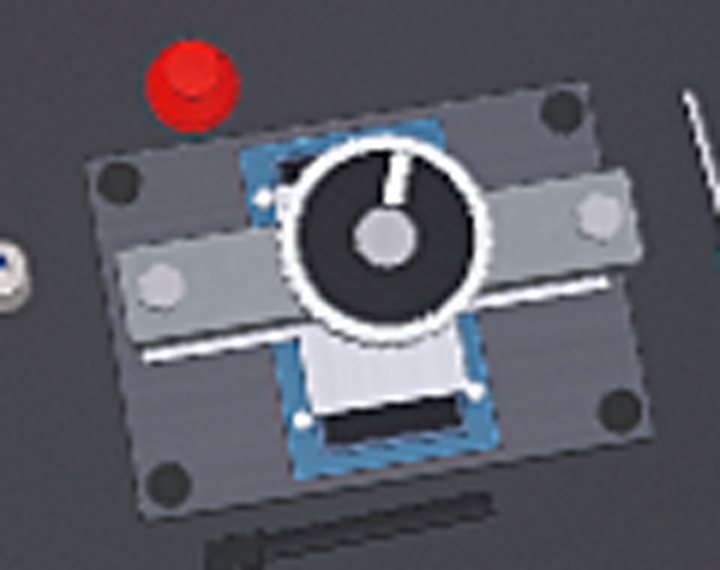

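The wheel centre is near (0.537, -0.040), with its top at 0.163–0.164 m, which fits the given sizes. Plan: close the fingers, put one finger's back against the rim at the far left of the wheel, and orbit anticlockwise with the tool turning along with the wheel. I do this in strokes and check the mark between them.

Call:
{"name": "drive_tool", "arguments": {"plan": [[1,23.8,-18,-2,0],[1,23.8,-18,-2,0],[1,23.8,-18,-2,0],[1,23.8,-18,-2,0],[1,23.8,-18,-2,0],[1,23.8,-18,-2,0],[1,23.8,-18,-2,0],[1,23.8,-18,-2,0],[1,23.8,-18,-2,0],[1,23.8,-18,-2,0],[1,23.8,-18,-2,0],[1,23.8,-18,-2,0]], "grip_force": 20}}

```text
clock: 1.1
tool_pos: [0.4285, -0.2927, 0.2463]
eef_rot: [-3.083, -0.604, 0.001]
force: [1.3, -0.2, 0.5]
finger_gap: 0.0149
gripper_force: 0.0
```

Call:
{"name": "drive_tool", "arguments": {"plan": [[1,23.8,-18,0,0],[1,23.8,-18,0,0],[1,23.8,-18,0,0],[1,23.8,-18,0,0],[1,23.8,-18,0,0],[1,23.8,-18,0,0],[1,23.8,-18,0,0],[1,23.8,-18,0,0],[1,23.8,-18,0,0],[1,23.8,-18,0,0],[1,23.8,-18,0,0],[1,23.8,-18,0,0]]}}

```text
clock: 2.1
tool_pos: [0.6115, 0.0147, 0.246]
eef_rot: [3.083, 0.603, -0.001]
force: [-0.2, -0.8, 0.3]
finger_gap: 0.0007
gripper_force: 0.0
```

Call:
{"name": "drive_tool", "arguments": {"plan": [[1,0,0,0,7],[1,0,0,0,7],[1,0,0,0,7],[1,0,0,0,7],[1,0,0,0,7],[1,0,0,0,7],[1,0,0,0,7],[1,0,0,0,7],[1,0,0,0,7],[1,0,0,0,7],[1,0,0,0,7],[1,0,0,0,0]]}}

```text
clock: 3.1
tool_pos: [0.6109, 0.0134, 0.246]
eef_rot: [2.786, -1.451, -0.001]
force: [0.1, -0.4, 0.0]
finger_gap: 0.0005
gripper_force: 0.0
```

```bash
cat >> h.py <<'E'
from scipy.spatial.transform import Rotation as Ro
C=np.array([.537,-.0395])
def st(ctrl,C=C):
    s=ctrl.observe();R=Ro.from_rotvec(s["eef_rot"]).as_matrix();p=np.array(s["tool_pos"])
    d=C-p[:2]
    print("t",round(float(s["clock"]),2),"p",p.round(4),"j",np.round(s["joints"],2),"F",np.round(s["force"],2),"gap",round(float(s["finger_gap"]),4))
    print(" rho",round(float(np.hypot(*d))*1e3,1),"phi",round(float(np.degrees(np.arctan2(-d[1],-d[0]))),1),"wheel centre in tool xy mm",(R[:2,:2].T@d*1e3).round(1),"F tool",(R.T@s["force"]).round(2),"tilt",R[:,2].round(3))
E
python3 - <<'E'
from plant import ctrl
from h import *
st(ctrl)
c=ctrl.read_camera("wrist");cv2.imwrite("pics/w0.png",c["img"])
E
```

```text
t 3.1 p [0.6109 0.0134 0.246 ] j [ 0.29  0.26 -0.43  1.51  0.11  1.4  -2.68] F [ 0.12 -0.39  0.  ] gap 0.0005
 rho 90.9 phi 35.6 wheel centre in tool xy mm [ 1.  90.9] F tool [ 0.39  0.12 -0.  ] tilt [-0.001 -0.    -1.   ]
```

View pics/w0.png

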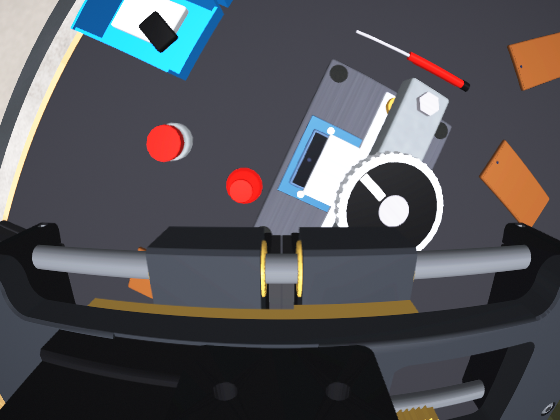

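The wrist picture shows the wheel at (390,205) with its mark at (372,186), and the closed fingers are beside it. I'll descend clear of the rim, then close in on it.

Call:
{"name": "drive_tool", "arguments": {"plan": [[1,-8,0,8,-5],[1,0,0,16,0],[1,0,0,16,0],[1,0,0,16,0],[1,0,0,16,0],[1,0,0,12,0],[1,0,0,12,0],[1,0,4,0,0],[1,0,4,0,0],[1,0,2,0,0],[1,0,0,0,0]]}}

```text
clock: 4.07
tool_pos: [0.5993, 0.0129, 0.1517]
eef_rot: [-2.849, 1.324, -0.003]
force: [0.1, 0.0, 0.2]
finger_gap: 0.0008
gripper_force: 0.0
```

```bash
python3 - <<'E'
from plant import ctrl
from h import *
st(ctrl)
E
```

```text
t 4.07 p [0.5993 0.0129 0.1517] j [ 0.29  0.29 -0.43  1.66  0.13  1.22 -2.6 ] F [0.06 0.02 0.23] gap 0.0008
 rho 81.4 phi 40.1 wheel centre in tool xy mm [-0.1 81.4] F tool [ 0.02 -0.06 -0.23] tilt [ 0.002 -0.001 -1.   ]
```

Call:
{"name": "drive_tool", "arguments": {"plan": [[1,0,5,2,0],[1,0,5,0,0],[1,0,3,0,0],[1,0,1,0,0],[1,0,1,0,0],[1,0,0,0,0]]}}

```text
clock: 4.57
tool_pos: [0.5875, 0.0038, 0.1487]
eef_rot: [2.849, -1.324, 0.0]
force: [0.4, 0.3, -0.1]
finger_gap: 0.0006
gripper_force: 0.0
```

Call:
{"name": "drive_tool", "arguments": {"plan": [[1,0,1,0,0],[1,0,1,0,0],[1,0,0,0,0]]}}

```text
clock: 4.82
tool_pos: [0.5859, 0.0026, 0.1485]
eef_rot: [2.849, -1.324, -0.0]
force: [-0.3, 0.4, -0.5]
finger_gap: 0.0005
gripper_force: 0.0
```

```bash
python3 - <<'E'
from plant import ctrl
from h import *
st(ctrl)
E
```

```text
t 4.82 p [0.5859 0.0026 0.1485] j [ 0.32  0.26 -0.42  1.7   0.11  1.21 -2.58] F [-0.34  0.41 -0.5 ] gap 0.0005
 rho 64.5 phi 40.7 wheel centre in tool xy mm [ 0.6 64.5] F tool [-0.53  0.    0.5 ] tilt [-0. -0. -1.]
```

Call:
{"name": "drive_tool", "arguments": {"plan": [[1,0,1,0,0],[1,0,1,0,0],[1,0,0,0,0]]}}

```text
clock: 5.07
tool_pos: [0.5843, 0.0012, 0.1485]
eef_rot: [2.849, -1.324, -0.0]
force: [-0.2, -0.0, 0.3]
finger_gap: 0.0002
gripper_force: 0.0
```

Call:
{"name": "drive_tool", "arguments": {"plan": [[1,0,1,0,0],[1,0,1,0,0],[1,0,0,0,0]]}}

```text
clock: 5.32
tool_pos: [0.5828, -0.0001, 0.1485]
eef_rot: [2.849, -1.324, -0.0]
force: [-0.1, -0.1, 1.0]
finger_gap: 0.0005
gripper_force: 0.0
```

Call:
{"name": "drive_tool", "arguments": {"plan": [[1,0,1,0,0],[1,0,1,0,0],[1,0,0,0,0]]}}

```text
clock: 5.57
tool_pos: [0.5812, -0.0014, 0.1485]
eef_rot: [2.849, -1.324, -0.0]
force: [0.4, -0.1, -0.4]
finger_gap: 0.0001
gripper_force: 0.0
```

Call:
{"name": "drive_tool", "arguments": {"plan": [[1,0,1,0,0],[1,0,1,0,0],[1,0,0,0,0]]}}

```text
clock: 5.82
tool_pos: [0.5799, -0.0024, 0.1486]
eef_rot: [-2.849, 1.324, -0.0]
force: [0.2, 0.2, -0.5]
finger_gap: 0.0002
gripper_force: 0.1
```

Call:
{"name": "drive_tool", "arguments": {"plan": [[1,0,1,0,0],[1,0,0,0,0]]}}

```text
clock: 5.98
tool_pos: [0.5797, -0.0025, 0.1487]
eef_rot: [-2.848, 1.323, -0.002]
force: [2.7, 1.3, -1.4]
finger_gap: 0.0005
gripper_force: 1.5
```

```bash
python3 - <<'E'
from plant import ctrl
from h import *
st(ctrl)
c=ctrl.read_camera("scene");cv2.imwrite("pics/s1.png",cv2.resize(c["img"][140:280,160:350],(760,560),interpolation=cv2.INTER_CUBIC))
E
```

```text
t 5.98 p [ 0.5797 -0.0025  0.1487] j [ 0.33  0.25 -0.42  1.72  0.11  1.2  -2.56] F [ 2.67  1.29 -1.41] gap 0.0005
 rho 56.5 phi 40.9 wheel centre in tool xy mm [ 0.7 56.5] F tool [ 0.74 -2.87  1.41] tilt [ 0.002  0.001 -1.   ]
```

View pics/s1.png

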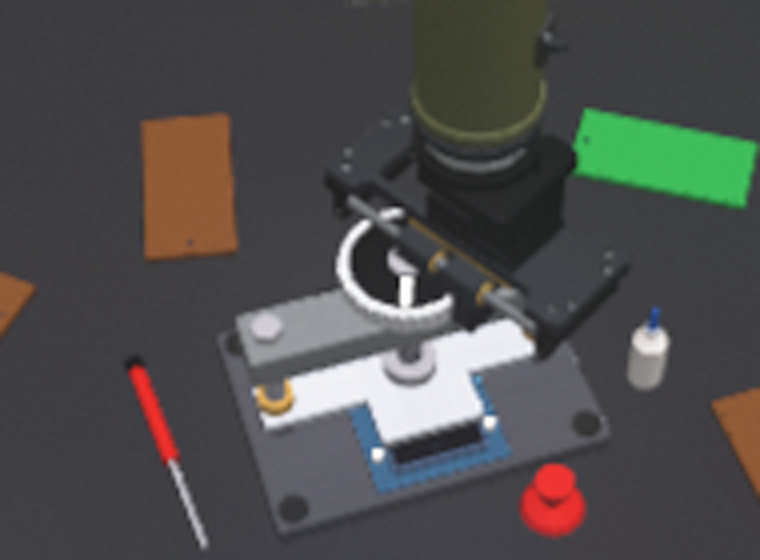

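The picture shows the fingertip on the rim at about (455,310), and the force of about 3 N confirms contact. Now a stroke of 84°.

Call:
{"name": "drive_tool", "arguments": {"plan": [[1,-6.8,1.4,0,-7],[1,-6.8,0.4,0,-7],[1,-6.8,0.4,0,-7],[1,-6.8,0.4,0,-7],[1,-6.8,0.4,0,-7],[1,-6.8,0.4,0,-7]]}}

```text
clock: 6.53
tool_pos: [0.5433, 0.0164, 0.1488]
eef_rot: [-3.135, 0.204, -0.001]
force: [0.0, 0.9, 0.3]
finger_gap: 0.0006
gripper_force: 0.3
```

```bash
cat >> h.py <<'E'
def mark(ctrl,C=C,zt=.164):
    # white bar on the dark face, by rays from top & scene onto the face plane
    for n in("top","scene"):
        c=ctrl.read_camera(n);T=np.asarray(c["world_from_camera"])
        v,u=np.mgrid[:420,:560]
        D=np.stack([(u-c["cx"])/c["fx"],(v-c["cy"])/c["fy"],np.ones(u.shape)],-1)@T[:3,:3].T
        P=T[:3,3]+D*((zt-T[2,3])/D[...,2])[...,None]
        d=np.hypot(P[...,0]-C[0],P[...,1]-C[1])
        w=world(c)[...,2]; g=c["img"].min(-1).astype(float)
        m=(d>.016)&(d<.036)&(g>130)&(abs(w-zt)<.012)
        q=P[m][:,:2]
        vis=((d<.036)&(abs(w-zt)<.012)).sum()/max(1,(d<.036).sum())
        if len(q): e=q.mean(0)-C;print(n,len(q),"r",round(np.hypot(*e)*1e3,1),"ang",round(np.degrees(np.arctan2(e[1],e[0])),1),"vis",round(vis,2))
        else: print(n,"none vis",round(vis,2))
E
python3 - <<'E'
from plant import ctrl
from h import *
st(ctrl);mark(ctrl)
class F:
    def read_camera(s,n): return np.load(n+"0.npz")
print("start");mark(F())
E
```

```text
t 6.53 p [0.5433 0.0164 0.1488] j [ 0.39  0.18 -0.52  1.8   0.1   1.19 -1.86] F [0.05 0.9  0.27] gap 0.0006
 rho 56.2 phi 83.5 wheel centre in tool xy mm [ 1.  56.2] F tool [-0.07 -0.9  -0.27] tilt [ 0.001  0.    -1.   ]
top none vis 0.0
scene 19 r 25.3 ang 27.5 vis 0.85
start
top 25 r 26.0 ang -10.6 vis 0.99
scene 20 r 26.1 ang -10.0 vis 1.0
```

The wheel follows (about +38°). The pressure has dropped, so I press in 1.5 mm more and carry on.

Call:
{"name": "drive_tool", "arguments": {"plan": [[1,0,1.5,0,0],[1,-6.7,0.4,0,-7],[1,-6.7,0.4,0,-7],[1,-6.7,0.4,0,-7],[1,-6.7,0.4,0,-7],[1,-6.7,0.4,0,-7],[1,-6.7,0.4,0,-7]]}}

```text
clock: 7.22
tool_pos: [0.5047, 0.0062, 0.1489]
eef_rot: [-3.0, -0.927, -0.001]
force: [-0.4, 3.8, 2.6]
finger_gap: 0.0005
gripper_force: 1.3
```

```bash
python3 - <<'E'
from plant import ctrl
from h import *
st(ctrl);mark(ctrl)
E
```

```text
t 7.22 p [0.5047 0.0062 0.1489] j [ 0.48  0.1  -0.57  1.88  0.06  1.18 -1.08] F [-0.39  3.77  2.57] gap 0.0005
 rho 56.0 phi 125.2 wheel centre in tool xy mm [ 0.9 55.9] F tool [ 1.81 -3.33 -2.57] tilt [-0.     0.001 -1.   ]
top none vis 0.0
scene 22 r 26.0 ang 69.1 vis 0.8
```

Call:
{"name": "drive_tool", "arguments": {"plan": [[1,-6.7,0.5,0,-7],[1,-6.7,0.5,0,-7],[1,-6.7,0.4,0,-7],[1,-6.7,0.4,0,-7],[1,-6.7,0.4,0,-7],[1,-6.7,0.4,0,-7],[1,-6.7,0.4,0,-7],[1,-6.7,0.4,0,-7]]}}

```text
clock: 7.98
tool_pos: [0.4808, -0.0418, 0.1484]
eef_rot: [2.219, 2.223, -0.002]
force: [0.5, -0.3, 0.1]
finger_gap: 0.0003
gripper_force: 0.0
```

```bash
python3 - <<'E'
from plant import ctrl
from h import *
st(ctrl);mark(ctrl)
E
```

```text
t 7.98 p [ 0.4808 -0.0418  0.1484] j [ 0.58  0.04 -0.56  1.93  0.03  1.17  0.01] F [ 0.51 -0.31  0.09] gap 0.0003
 rho 56.3 phi -177.6 wheel centre in tool xy mm [ 2.2 56.2] F tool [-0.32  0.51 -0.09] tilt [-0.    -0.001 -1.   ]
top none vis 0.0
scene 21 r 26.1 ang 106.0 vis 0.75
```

Call:
{"name": "drive_tool", "arguments": {"plan": [[1,1.5,1.5,0,0],[1,0,1,0,0],[1,0,0,0,0]]}}

```text
clock: 8.33
tool_pos: [0.4811, -0.0391, 0.1482]
eef_rot: [-2.222, -2.216, 0.007]
force: [-8.4, -1.5, 4.8]
finger_gap: 0.0003
gripper_force: 3.7
```

```bash
sed -i 's/^C=.*/C=np.array([.538,-.041])/' h.py; python3 - <<'E'
from plant import ctrl
from h import *
st(ctrl)
E
```

```text
t 8.33 p [ 0.4811 -0.0391  0.1482] j [ 0.58  0.05 -0.56  1.93  0.03  1.18  0.  ] F [-8.38 -1.5   4.78] gap 0.0003
 rho 57.0 phi 178.1 wheel centre in tool xy mm [-1.7 56.9] F tool [-1.53 -8.4  -4.73] tilt [-0.006 -0.001 -1.   ]
```

Contact is firm again at 8 N. I continue the stroke.

Call:
{"name": "drive_tool", "arguments": {"plan": [[1,-6.8,0.4,0,-7],[1,-6.8,0.4,0,-7],[1,-6.8,0.4,0,-7],[1,-6.8,0.4,0,-7],[1,-6.8,0.4,0,-7],[1,-6.8,0.4,0,-7]]}}

```text
clock: 8.83
tool_pos: [0.4961, -0.0781, 0.1485]
eef_rot: [-1.273, -2.869, 0.006]
force: [-5.4, -2.5, 4.4]
finger_gap: 0.0003
gripper_force: 2.9
```

```bash
python3 - <<'E'
from plant import ctrl
from h import *
st(ctrl);mark(ctrl)
E
```

```text
t 8.83 p [ 0.4961 -0.0781  0.1485] j [ 0.63  0.09 -0.56  1.89  0.06  1.18  0.79] F [-5.43 -2.54  4.38] gap 0.0003
 rho 56.0 phi -138.5 wheel centre in tool xy mm [-0.7 56. ] F tool [ 1.76 -5.75 -4.35] tilt [-0.004 -0.003 -1.   ]
top 15 r 29.9 ang 143.2 vis 0.27
scene none vis 0.76
```

Call:
{"name": "drive_tool", "arguments": {"plan": [[1,-6.8,0.4,0,-7],[1,-6.8,0.5,0,-7],[1,-6.8,0.5,0,-7],[1,-6.8,0.5,0,-7],[1,-6.8,0.4,0,-7],[1,-6.8,0.4,0,-7]]}}

```text
clock: 9.43
tool_pos: [0.5338, -0.0961, 0.1488]
eef_rot: [0.162, 3.137, -0.004]
force: [-0.4, -2.5, 1.8]
finger_gap: 0.0004
gripper_force: 1.2
```

```bash
python3 - <<'E'
from plant import ctrl
from h import *
st(ctrl);mark(ctrl)
E
```

```text
t 9.43 p [ 0.5338 -0.0961  0.1488] j [ 0.67  0.19 -0.6   1.8   0.12  1.19  1.5 ] F [-0.41 -2.48  1.76] gap 0.0004
 rho 55.2 phi -94.3 wheel centre in tool xy mm [ 1.5 55.2] F tool [ 0.15 -2.52 -1.75] tilt [-0.    -0.003 -1.   ]
top 21 r 27.4 ang -174.8 vis 0.42
scene 5 r 24.3 ang -176.7 vis 0.81
```

Call:
{"name": "drive_tool", "arguments": {"plan": [[1,-6.8,1.4,0,-7],[1,-6.8,0.4,0,-7],[1,-6.8,0.4,0,-7],[1,-6.8,0.4,0,-7],[1,-6.8,0.4,0,-7],[1,-6.8,0.4,0,-7],[1,-6.8,0.4,0,-7],[1,-6.8,0.4,0,-7]]}}

```text
clock: 10.2
tool_pos: [0.5827, -0.0737, 0.1487]
eef_rot: [-1.328, 2.846, -0.001]
force: [0.2, -1.9, 1.1]
finger_gap: 0.0004
gripper_force: 0.5
```

```bash
python3 - <<'E'
from plant import ctrl
from h import *
st(ctrl);mark(ctrl,zt=.166)
E
```

```text
t 10.2 p [ 0.5827 -0.0737  0.1487] j [ 0.69  0.31 -0.72  1.69  0.22  1.22  2.36] F [ 0.23 -1.86  1.08] gap 0.0004
 rho 55.3 phi -36.2 wheel centre in tool xy mm [ 3.6 55.2] F tool [ 1.28 -1.37 -1.08] tilt [ 0.001 -0.001 -1.   ]
top 12 r 30.5 ang -120.2 vis 0.36
scene none vis 0.23
```

Total is about 250° so far. The last joint is near its limit, so I back off 15 mm and unwind clockwise clear of the rim.

Call:
{"name": "drive_tool", "arguments": {"plan": [[1,2,-8,0,0],[1,2,-8,0,0],[1,8.6,0.5,0,7],[1,8.6,0.5,0,7],[1,8.6,0.5,0,7],[1,8.6,0.5,0,7],[1,8.6,0.5,0,7],[1,8.6,0.5,0,7],[1,8.6,0.5,0,7],[1,8.6,0.5,0,7],[1,8.6,0.5,0,7],[1,8.6,0.5,0,7]]}}

```text
clock: 11.3
tool_pos: [0.513, -0.1093, 0.1485]
eef_rot: [-0.559, -3.091, -0.0]
force: [0.4, 0.2, 0.8]
finger_gap: 0.0005
gripper_force: 0.0
```

Call:
{"name": "drive_tool", "arguments": {"plan": [[1,8.6,0.5,0,7],[1,8.6,0.5,0,7],[1,8.6,0.5,0,7],[1,8.6,0.5,0,7],[1,8.6,0.5,0,7],[1,8.6,0.5,0,7],[1,8.6,0.5,0,7],[1,8.6,0.5,0,7],[1,8.6,0.5,0,7],[1,8.6,0.5,0,7],[1,8.6,0.5,0,7],[1,8.6,0.5,0,7]]}}

```text
clock: 12.3
tool_pos: [0.4686, -0.0254, 0.1486]
eef_rot: [-2.483, -1.924, 0.001]
force: [0.4, -0.8, -0.2]
finger_gap: 0.0004
gripper_force: 0.0
```

```bash
python3 - <<'E'
from plant import ctrl
from h import *
st(ctrl);mark(ctrl,zt=.167)
E
```

```text
t 12.3 p [ 0.4686 -0.0254  0.1486] j [ 0.58  0.01 -0.58  1.96  0.01  1.17 -0.26] F [ 0.39 -0.82 -0.18] gap 0.0004
 rho 71.1 phi 167.3 wheel centre in tool xy mm [ 2.2 71.1] F tool [-0.69  0.58  0.18] tilt [-0.001  0.    -1.   ]
top none vis 0.0
scene 24 r 25.7 ang -120.0 vis 0.94
```

Call:
{"name": "drive_tool", "arguments": {"plan": [[1,8.8,0.5,0,7],[1,8.8,0.5,0,7],[1,8.8,0.5,0,7],[1,8.8,0.5,0,7],[1,8.8,0.5,0,7],[1,8.8,0.5,0,7],[1,8.8,0.5,0,7],[1,8.8,0.5,0,7],[1,8.8,0.5,0,7],[1,8.8,0.5,0,7],[1,8.8,0.5,0,7],[1,8.8,0.5,0,7]]}}

```text
clock: 13.4
tool_pos: [0.549, 0.0284, 0.1483]
eef_rot: [3.133, -0.223, -0.001]
force: [0.2, -0.4, -0.0]
finger_gap: 0.0004
gripper_force: 0.0
```

Call:
{"name": "drive_tool", "arguments": {"plan": [[1,8.8,0.5,0,7],[1,8.8,0.5,0,7],[1,8.8,0.5,0,7],[1,8.8,0.5,0,7],[1,8.8,0.5,0,7],[1,8.8,0.5,0,7],[1,0,0,0,0]]}}

```text
clock: 13.98
tool_pos: [0.5948, 0.0014, 0.1481]
eef_rot: [2.844, -1.33, 0.0]
force: [0.2, -0.5, 0.7]
finger_gap: 0.0004
gripper_force: 0.0
```

```bash
python3 - <<'E'
from plant import ctrl
from h import *
st(ctrl)
E
```

```text
t 13.98 p [0.5948 0.0014 0.1481] j [ 0.34  0.28 -0.45  1.68  0.13  1.21 -2.59] F [ 0.2  -0.55  0.66] gap 0.0004
 rho 70.9 phi 36.7 wheel centre in tool xy mm [-3.9 70.8] F tool [ 0.55  0.2  -0.66] tilt [-0.    -0.001 -1.   ]
```

Call:
{"name": "drive_tool", "arguments": {"plan": [[1,-3.9,6,-2,0],[1,0,6,0,0],[1,0,2,0,0],[1,0,1.5,0,0],[1,0,0,0,0]]}}

```text
clock: 14.4
tool_pos: [0.5794, -0.002, 0.1508]
eef_rot: [-2.849, 1.322, -0.001]
force: [0.2, 1.8, 0.1]
finger_gap: 0.0008
gripper_force: 0.6
```

```bash
python3 - <<'E'
from plant import ctrl
from h import *
st(ctrl)
E
```

```text
t 14.4 p [ 0.5794 -0.002   0.1508] j [ 0.35  0.25 -0.46  1.71  0.12  1.21 -2.57] F [0.23 1.82 0.14] gap 0.0008
 rho 56.9 phi 43.2 wheel centre in tool xy mm [ 3.  56.8] F tool [-1.24 -1.35 -0.14] tilt [ 0.001  0.    -1.   ]
```

Call:
{"name": "drive_tool", "arguments": {"plan": [[1,-6,1.4,0,-7],[1,-6,0.7,0,-7],[1,-6.5,0.4,0,-7],[1,-6.8,0.4,0,-7],[1,-6.8,0.4,0,-7],[1,-6.8,0.4,0,-7]]}}

```text
clock: 14.9
tool_pos: [0.5455, 0.0161, 0.1511]
eef_rot: [-3.134, 0.202, -0.003]
force: [1.1, 2.4, 0.3]
finger_gap: 0.0004
gripper_force: 1.0
```

```bash
python3 - <<'E'
from plant import ctrl
from h import *
st(ctrl);mark(ctrl,zt=.167)
E
```

```text
t 14.9 p [0.5455 0.0161 0.1511] j [ 0.43  0.19 -0.56  1.79  0.1   1.19 -1.86] F [1.13 2.39 0.28] gap 0.0004
 rho 57.6 phi 82.5 wheel centre in tool xy mm [-0.1 57.6] F tool [ 0.81 -2.51 -0.28] tilt [ 0.002  0.001 -1.   ]
top none vis 0.0
scene 24 r 25.5 ang -78.1 vis 0.85
```

Call:
{"name": "drive_tool", "arguments": {"plan": [[1,-6.7,0.9,0,-7],[1,-6.7,0.5,0,-7],[1,-6.7,0.5,0,-7],[1,-6.7,0.5,0,-7],[1,-6.7,0.5,0,-7],[1,-6.7,0.5,0,-7],[1,-6.7,0.6,0,-7],[1,-6.7,0.6,0,-7]]}}

```text
clock: 15.67
tool_pos: [0.4959, -0.0017, 0.151]
eef_rot: [-2.862, -1.287, 0.001]
force: [-4.2, 5.8, 5.1]
finger_gap: 0.0007
gripper_force: 3.3
```

```bash
python3 - <<'E'
from plant import ctrl
from h import *
st(ctrl);mark(ctrl,zt=.167)
E
```

```text
t 15.67 p [ 0.4959 -0.0017  0.151 ] j [ 0.55  0.08 -0.62  1.9   0.05  1.18 -0.81] F [-4.18  5.83  5.05] gap 0.0007
 rho 57.6 phi 137.0 wheel centre in tool xy mm [-1.4 57.6] F tool [ 1.59 -7.01 -5.03] tilt [-0.002  0.003 -1.   ]
top none vis 0.0
scene 22 r 25.3 ang -19.3 vis 0.77
```

Call:
{"name": "drive_tool", "arguments": {"plan": [[1,-6.8,0.4,0,-7],[1,-6.8,0.5,0,-7],[1,-6.8,0.4,0,-7],[1,-6.8,0.5,0,-7],[1,-6.8,0.4,0,-7],[1,-6.8,0.5,0,-7],[1,-6.8,0.4,0,-7],[1,-6.8,0.5,0,-7],[1,-6.8,0.4,0,-7]]}}

```text
clock: 16.52
tool_pos: [0.4855, -0.0625, 0.1503]
eef_rot: [-1.772, -2.592, 0.003]
force: [-1.7, 0.6, -0.5]
finger_gap: 0.0009
gripper_force: 0.5
```

```bash
python3 - <<'E'
from plant import ctrl
from h import *
st(ctrl);mark(ctrl,zt=.168)
E
```

```text
t 16.52 p [ 0.4855 -0.0625  0.1503] j [ 0.66  0.06 -0.6   1.91  0.04  1.18  0.42] F [-1.67  0.63 -0.45] gap 0.0009
 rho 56.7 phi -157.7 wheel centre in tool xy mm [ 1.  56.7] F tool [ 1.19 -1.33  0.46] tilt [-0.003 -0.001 -1.   ]
top 1 r 18.2 ang 40.8 vis 0.1
scene 24 r 26.1 ang 45.9 vis 0.72
```

Call:
{"name": "drive_tool", "arguments": {"plan": [[1,-6.8,1.6,0,-7],[1,-6.8,0.6,0,-7],[1,-6.8,0.5,0,-7],[1,-6.8,0.5,0,-7],[1,-6.8,0.5,0,-7],[1,-6.8,0.5,0,-7],[1,-6.8,0.5,0,-7],[1,-6.8,0.5,0,-7]]}}

```text
clock: 17.28
tool_pos: [0.5279, -0.0957, 0.1505]
eef_rot: [-0.353, -3.121, 0.001]
force: [-0.2, 0.1, -0.6]
finger_gap: 0.0004
gripper_force: 0.1
```

```bash
python3 - <<'E'
from plant import ctrl
from h import *
st(ctrl);mark(ctrl,zt=.169)
E
```

```text
t 17.28 p [ 0.5279 -0.0957  0.1505] j [ 0.71  0.18 -0.64  1.81  0.11  1.19  1.38] F [-0.23  0.1  -0.56] gap 0.0004
 rho 55.6 phi -100.5 wheel centre in tool xy mm [ 2.3 55.6] F tool [0.24 0.05 0.56] tilt [-0.001 -0.001 -1.   ]
top none vis 0.44
scene 20 r 25.9 ang 78.7 vis 0.8
```

Call:
{"name": "drive_tool", "arguments": {"plan": [[1,0,1.5,0,0],[1,0,1.2,0,0],[1,-6.6,0.5,0,-7],[1,-6.6,0.5,0,-7],[1,-6.6,0.5,0,-7],[1,-6.6,0.5,0,-7],[1,-6.6,0.5,0,-7],[1,-6.6,0.5,0,-7],[1,-6.6,0.5,0,-7],[1,-6.6,0.5,0,-7]]}}

```text
clock: 18.22
tool_pos: [0.5776, -0.0793, 0.1509]
eef_rot: [1.154, -2.922, 0.003]
force: [0.3, -1.9, 0.4]
finger_gap: 0.001
gripper_force: 0.8
```

```bash
python3 - <<'E'
from plant import ctrl
from h import *
st(ctrl);mark(ctrl,zt=.17)
E
```

```text
t 18.22 p [ 0.5776 -0.0793  0.1509] j [ 0.73  0.31 -0.76  1.69  0.23  1.23  2.24] F [ 0.26 -1.93  0.43] gap 0.001
 rho 55.1 phi -44.0 wheel centre in tool xy mm [ 2.8 55.1] F tool [ 1.13 -1.59 -0.42] tilt [ 0.001 -0.002 -1.   ]
top 9 r 31.7 ang 130.1 vis 0.37
scene none vis 0.35
```

Call:
{"name": "drive_tool", "arguments": {"plan": [[1,1.5,-8,0,0],[1,1.5,-8,0,0],[1,8.6,0.5,0,7],[1,8.6,0.5,0,7],[1,8.6,0.5,0,7],[1,8.6,0.5,0,7],[1,8.6,0.5,0,7],[1,8.6,0.5,0,7],[1,8.6,0.5,0,7],[1,8.6,0.5,0,7],[1,8.6,0.5,0,7],[1,8.6,0.5,0,7]]}}

```text
clock: 19.32
tool_pos: [0.5052, -0.1044, 0.1504]
eef_rot: [-0.746, -3.051, -0.0]
force: [0.3, -0.3, -0.0]
finger_gap: 0.0007
gripper_force: 0.0
```

Call:
{"name": "drive_tool", "arguments": {"plan": [[1,8.6,0.5,0,7],[1,8.6,0.5,0,7],[1,8.6,0.5,0,7],[1,8.6,0.5,0,7],[1,8.6,0.5,0,7],[1,8.6,0.5,0,7],[1,8.6,0.5,0,7],[1,8.6,0.5,0,7],[1,8.6,0.5,0,7],[1,8.6,0.5,0,7],[1,8.6,0.5,0,7],[1,8.6,0.5,0,7]]}}

```text
clock: 20.32
tool_pos: [0.4713, -0.0158, 0.1506]
eef_rot: [-2.595, -1.769, 0.001]
force: [-0.0, 0.5, -0.6]
finger_gap: 0.0001
gripper_force: 0.0
```

```bash
python3 - <<'E'
from plant import ctrl
from h import *
st(ctrl);mark(ctrl,zt=.170)
E
```

```text
t 20.32 p [ 0.4713 -0.0158  0.1506] j [ 0.62  0.02 -0.64  1.95  0.01  1.18 -0.4 ] F [-0.04  0.53 -0.64] gap 0.0001
 rho 71.3 phi 159.3 wheel centre in tool xy mm [ 0.9 71.3] F tool [ 0.48 -0.23  0.64] tilt [-0.001  0.    -1.   ]
top none vis 0.0
scene 12 r 23.4 ang 129.3 vis 0.93
```

Call:
{"name": "drive_tool", "arguments": {"plan": [[1,8.8,0.5,0,7],[1,8.8,0.5,0,7],[1,8.8,0.5,0,7],[1,8.8,0.5,0,7],[1,8.8,0.5,0,7],[1,8.8,0.5,0,7],[1,8.8,0.5,0,7],[1,8.8,0.5,0,7],[1,8.8,0.5,0,7],[1,8.8,0.5,0,7],[1,8.8,0.5,0,7],[1,8.8,0.5,0,7]]}}

```text
clock: 21.42
tool_pos: [0.5576, 0.0277, 0.1503]
eef_rot: [3.114, -0.413, -0.002]
force: [-0.5, -0.3, 0.8]
finger_gap: 0.0003
gripper_force: 0.0
```

Call:
{"name": "drive_tool", "arguments": {"plan": [[1,8.6,0.5,0,7],[1,8.6,0.5,0,7],[1,8.6,0.5,0,7],[1,8.6,0.5,0,7],[1,0,0,0,0]]}}

```text
clock: 21.83
tool_pos: [0.5882, 0.0094, 0.1501]
eef_rot: [2.921, -1.153, -0.0]
force: [-0.4, -0.2, 0.8]
finger_gap: 0.0
gripper_force: 0.0
```

```bash
python3 - <<'E'
from plant import ctrl
from h import *
st(ctrl);mark(ctrl,zt=.17)
E
```

```text
t 21.83 p [0.5882 0.0094 0.1501] j [ 0.38  0.28 -0.52  1.69  0.15  1.21 -2.5 ] F [-0.38 -0.16  0.79] gap 0.0
 rho 71.1 phi 45.2 wheel centre in tool xy mm [-2.2 71.1] F tool [-0.17  0.37 -0.78] tilt [-0.    -0.001 -1.   ]
top none vis 0.0
scene 5 r 22.8 ang 135.0 vis 0.64
```

Call:
{"name": "drive_tool", "arguments": {"plan": [[1,-1,6,-2,0],[1,0,6,0,0],[1,0,2,0,0],[1,0,1.5,0,0],[1,0,0,0,0]]}}

```text
clock: 22.35
tool_pos: [0.576, 0.0015, 0.1528]
eef_rot: [-2.925, 1.147, -0.001]
force: [0.5, 0.3, -0.7]
finger_gap: 0.0005
gripper_force: 0.2
```

Call:
{"name": "drive_tool", "arguments": {"plan": [[1,-6.5,1,0,-7],[1,-6.7,0.5,0,-7],[1,-6.8,0.5,0,-7],[1,-6.8,0.4,0,-7],[1,-6.8,0.4,0,-7],[1,-6.8,0.4,0,-7]]}}

```text
clock: 22.85
tool_pos: [0.539, 0.0167, 0.1529]
eef_rot: [-3.141, 0.011, -0.002]
force: [-0.2, 1.1, 0.6]
finger_gap: 0.0004
gripper_force: 0.7
```

```bash
python3 - <<'E'
from plant import ctrl
from h import *
st(ctrl);mark(ctrl,zt=.17)
E
```

```text
t 22.85 p [0.539  0.0167 0.1529] j [ 0.48  0.18 -0.62  1.8   0.11  1.2  -1.74] F [-0.25  1.14  0.62] gap 0.0004
 rho 57.7 phi 89.0 wheel centre in tool xy mm [-0.6 57.7] F tool [-0.25 -1.14 -0.62] tilt [ 0.001  0.001 -1.   ]
top none vis 0.0
scene 9 r 20.4 ang 149.7 vis 0.84
```

Call:
{"name": "drive_tool", "arguments": {"plan": [[1,-6.8,1.6,0,-7],[1,-6.8,0.5,0,-7],[1,-6.8,0.5,0,-7],[1,-6.8,0.5,0,-7],[1,-6.8,0.5,0,-7],[1,-6.8,0.5,0,-7]]}}

```text
clock: 23.45
tool_pos: [0.5008, 0.003, 0.153]
eef_rot: [-2.936, -1.11, 0.0]
force: [-4.2, 5.5, 4.6]
finger_gap: 0.0002
gripper_force: 3.0
```

```bash
python3 - <<'E'
from plant import ctrl
from h import *
st(ctrl);mark(ctrl,zt=.17)
E
```

```text
t 23.45 p [0.5008 0.003  0.153 ] j [ 0.58  0.09 -0.67  1.88  0.06  1.19 -0.95] F [-4.19  5.55  4.59] gap 0.0002
 rho 57.7 phi 130.2 wheel centre in tool xy mm [-1.2 57.6] F tool [ 0.54 -6.94 -4.57] tilt [-0.001  0.003 -1.   ]
top none vis 0.0
scene none vis 0.77
```

Call:
{"name": "drive_tool", "arguments": {"plan": [[1,-6.8,0.5,0,-7],[1,-6.8,0.5,0,-7],[1,-6.8,0.5,0,-7],[1,-6.8,0.5,0,-7],[1,-6.8,0.5,0,-7],[1,-6.8,0.5,0,-7]]}}

```text
clock: 24.05
tool_pos: [0.4812, -0.0349, 0.1524]
eef_rot: [-2.344, -2.086, 0.005]
force: [-4.0, 1.6, 3.1]
finger_gap: 0.0005
gripper_force: 2.3
```

```bash
python3 - <<'E'
from plant import ctrl
from h import *
st(ctrl);mark(ctrl,zt=.17)
E
```

```text
t 24.05 p [ 0.4812 -0.0349  0.1524] j [ 0.67  0.05 -0.66  1.92  0.03  1.18 -0.12] F [-4.04  1.65  3.11] gap 0.0005
 rho 57.1 phi 173.8 wheel centre in tool xy mm [ 0.5 57.1] F tool [ 1.17 -4.22 -3.1 ] tilt [-0.005  0.    -1.   ]
top none vis 0.0
scene 15 r 22.1 ang -122.9 vis 0.74
```

Call:
{"name": "drive_tool", "arguments": {"plan": [[1,-6.8,0.8,0,-7],[1,-6.8,0.5,0,-7],[1,-6.8,0.5,0,-7],[1,-6.8,0.5,0,-7],[1,-6.8,0.6,0,-7],[1,-6.8,0.6,0,-7]]}}

```text
clock: 24.65
tool_pos: [0.4931, -0.075, 0.1523]
eef_rot: [-1.443, -2.788, 0.003]
force: [-0.8, 0.3, 0.4]
finger_gap: 0.0004
gripper_force: 0.6
```

```bash
python3 - <<'E'
from plant import ctrl
from h import *
st(ctrl);mark(ctrl,zt=.171)
E
```

```text
t 24.65 p [ 0.4931 -0.075   0.1523] j [ 0.73  0.09 -0.65  1.89  0.06  1.19  0.67] F [-0.83  0.35  0.37] gap 0.0004
 rho 56.3 phi -142.9 wheel centre in tool xy mm [ 1.8 56.3] F tool [ 0.76 -0.48 -0.37] tilt [-0.002 -0.001 -1.   ]
top none vis 0.23
scene 24 r 26.0 ang -82.2 vis 0.71
```

Call:
{"name": "drive_tool", "arguments": {"plan": [[1,0,2,0,0],[1,-6.7,0.6,0,-7],[1,-6.7,0.6,0,-7],[1,-6.7,0.6,0,-7],[1,-6.7,0.6,0,-7],[1,-6.7,0.6,0,-7],[1,-6.7,0.6,0,-7],[1,-6.7,0.6,0,-7]]}}

```text
clock: 25.42
tool_pos: [0.5356, -0.0963, 0.1528]
eef_rot: [-0.161, -3.137, 0.003]
force: [-0.6, -2.1, 0.6]
finger_gap: 0.0004
gripper_force: 1.1
```

```bash
python3 - <<'E'
from plant import ctrl
from h import *
st(ctrl);mark(ctrl,zt=.171)
E
```

```text
t 25.42 p [ 0.5356 -0.0963  0.1528] j [ 0.76  0.2  -0.71  1.79  0.14  1.2   1.48] F [-0.62 -2.07  0.61] gap 0.0004
 rho 55.3 phi -92.5 wheel centre in tool xy mm [ 3.3 55.2] F tool [ 0.4  -2.13 -0.61] tilt [-0.001 -0.002 -1.   ]
top 25 r 26.1 ang -32.5 vis 0.43
scene 22 r 25.5 ang -30.9 vis 0.79
```

About 21° remains by a rough centre. Before the final touch I refine the angle per camera, using the silver hub cap as centre in both the start and current pictures.

```bash
cat > m2.py <<'E'
from h import *
def ang(c,zt):
    T=np.asarray(c["world_from_camera"]);v,u=np.mgrid[:420,:560]
    D=np.stack([(u-c["cx"])/c["fx"],(v-c["cy"])/c["fy"],np.ones(u.shape)],-1)@T[:3,:3].T
    P=(T[:3,3]+D*((zt-T[2,3])/D[...,2])[...,None])[...,:2]
    g=c["img"].min(-1).astype(float); X=np.array(C)
    w=np.clip(g-70,0,110)
    d=np.linalg.norm(P-X,axis=-1)
    # bright threshold components: rim excluded by radius
    h=(d<.0125); X=(P[h]*w[h][:,None]).sum(0)/w[h].sum()
    h=np.linalg.norm(P-X,axis=-1)<.0125; X=(P[h]*w[h][:,None]).sum(0)/w[h].sum()
    d=np.linalg.norm(P-X,axis=-1)
    b=(d>.017)&(d<.037)&(g>130)
    a0=P[b].mean(0)-X if b.any() else np.array([1,0])
    e=P-X; th=np.angle((e[...,0]+1j*e[...,1])*np.conj(a0[0]+1j*a0[1]))
    b=(d>.017)&(d<.036)&(abs(th)<.5)
    M=(P[b]*w[b][:,None]).sum(0)/w[b].sum()-X
    return X.round(4),round(np.hypot(*M)*1e3,1),round(np.degrees(np.arctan2(M[1],M[0])),1)
def both(ctrl,zt=.171):
    for n in("top","scene"):
        print(n,"start",*ang(np.load(n+"0.npz"),.1635),"now",*ang(ctrl.read_camera(n),zt))
E
python3 - <<'E'
from plant import ctrl
from m2 import *
both(ctrl)
E
```

```text
top start [ 0.537  -0.0402] 26.8 -9.2 now [ 0.5388 -0.042 ] 26.7 -30.1
scene start [ 0.5372 -0.0406] 25.9 -7.7 now [ 0.5368 -0.0405] 26.2 -30.8
```

Call:
{"name": "drive_tool", "arguments": {"plan": [[1,1,1.5,0,0],[1,-6.7,0.5,0,-7],[1,-6.7,0.5,0,-7],[1,0,0,0,0]]}}

```text
clock: 25.95
tool_pos: [0.5491, -0.0949, 0.153]
eef_rot: [-0.222, 3.132, -0.005]
force: [1.9, -6.4, 0.1]
finger_gap: 0.0004
gripper_force: 3.5
```

```bash
python3 - <<'E'
from plant import ctrl
from m2 import *
st(ctrl);both(ctrl)
E
```

```text
t 25.95 p [ 0.5491 -0.0949  0.153 ] j [ 0.77  0.24 -0.73  1.76  0.17  1.21  1.7 ] F [ 1.89 -6.43  0.11] gap 0.0004
 rho 55.0 phi -78.4 wheel centre in tool xy mm [ 3.4 54.9] F tool [-0.97 -6.63 -0.08] tilt [ 0.002 -0.003 -1.   ]
top start [ 0.537  -0.0402] 26.8 -9.2 now [ 0.541  -0.0433] 27.2 -17.2
scene start [ 0.5372 -0.0406] 25.9 -7.7 now [ 0.5368 -0.0405] 26.1 -18.3
```

Call:
{"name": "drive_tool", "arguments": {"plan": [[1,-6.7,0.5,0,-7],[1,-2,0,0,-2],[1,0,0,0,0]]}}

```text
clock: 26.3
tool_pos: [0.5575, -0.0925, 0.1531]
eef_rot: [-0.462, 3.106, -0.005]
force: [1.8, -5.6, 0.5]
finger_gap: 0.0003
gripper_force: 3.0
```

```bash
python3 - <<'E'
from plant import ctrl
from m2 import *
st(ctrl);both(ctrl)
E
```

```text
t 26.3 p [ 0.5575 -0.0925  0.1531] j [ 0.77  0.26 -0.75  1.74  0.19  1.22  1.83] F [ 1.76 -5.64  0.52] gap 0.0003
 rho 55.0 phi -69.3 wheel centre in tool xy mm [ 3.6 54.9] F tool [-0.04 -5.91 -0.5 ] tilt [ 0.002 -0.003 -1.   ]
top start [ 0.537  -0.0402] 26.8 -9.2 now [ 0.5427 -0.044 ] 28.4 -7.2
scene start [ 0.5372 -0.0406] 25.9 -7.7 now [ 0.5377 -0.0376] 25.9 -15.7
```

The hub is partly hidden now. With the known centre the scene camera reads about -9°. I back off radially and check with a clear view.

Call:
{"name": "drive_tool", "arguments": {"plan": [[1,0,-3,0,0],[1,0,-10,0,0],[1,0,-10,0,0],[1,0,-10,0,0],[1,0,0,-20,0],[1,0,0,-25,0],[1,0,0,-25,0],[1,0,-30,0,0],[1,0,-35,0,0],[1,0,-35,0,0],[1,0,-35,0,0],[1,0,0,0,0]]}}

```text
clock: 27.4
tool_pos: [0.6055, -0.2621, 0.2206]
eef_rot: [0.449, -3.107, 0.005]
force: [-0.5, -2.3, -0.4]
finger_gap: 0.0006
gripper_force: 0.0
```

```bash
python3 - <<'E'
from plant import ctrl
from m2 import *
st(ctrl);both(ctrl)
c=ctrl.read_camera("top");cv2.imwrite("pics/t9.png",c["img"])
a=c["img"][150:265,210:380];c=ctrl.read_camera("scene")["img"][140:290,160:380]
cv2.imwrite("pics/e.png",np.vstack([cv2.resize(a,(440,298)),cv2.resize(c,(440,300))]))
E
```

```text
t 27.4 p [ 0.6055 -0.2621  0.2206] j [ 0.86  0.42 -0.66  1.41  0.26  1.4   2.05] F [-0.46 -2.29 -0.37] gap 0.0006
 rho 231.2 phi -73.0 wheel centre in tool xy mm [  2.1 231.2] F tool [ 1.08 -2.06  0.38] tilt [-0.001 -0.003 -1.   ]
top start [ 0.537  -0.0402] 26.8 -9.2 now [ 0.5373 -0.0399] 26.6 -10.6
scene start [ 0.5372 -0.0406] 25.9 -7.7 now [ 0.5367 -0.0405] 25.6 -8.6
```

View pics/e.png

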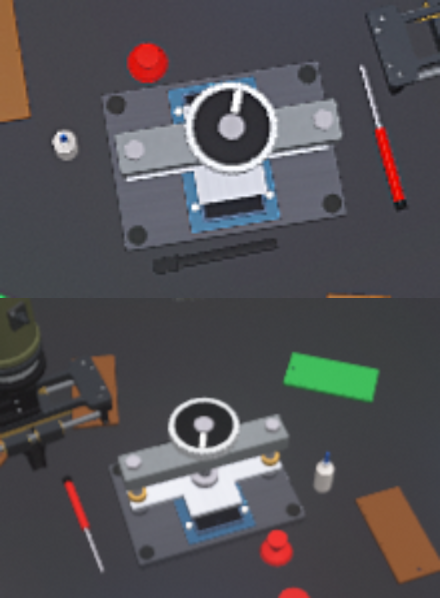

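The picture shows the wheel with its mark at the starting direction, about 1° short of exact. The hand is clear, and the phone and its neighbours are in place. I check the wheel's rise, which should be 8 mm for two turns, then hand in.

Call:
{"name": "drive_tool", "arguments": {"plan": [[1,0,0,-10,0],[1,0,0,0,0],[1,0,0,0,0],[1,0,0,0,0]]}}

```text
clock: 27.93
tool_pos: [0.6065, -0.2506, 0.2333]
eef_rot: [-0.47, 3.105, -0.001]
force: [-0.2, 0.4, 0.6]
finger_gap: 0.0004
gripper_force: 0.0
```

```bash
python3 - <<'E'
from plant import ctrl
from h import *
r=[]
for n in("top","scene"):
    for c in(np.load(n+"0.npz"),ctrl.read_camera(n)):
        P=world(c);d=np.hypot(P[...,0]-.537,P[...,1]+.0404);r.append(np.median(P[(d>.015)&(d<.04)&(P[...,2]>.15)][:,2]))
print(np.round(r,4))
if .006<r[1]-r[0]<.010 and .006<r[3]-r[2]<.010: print(ctrl.job_done())
E
```

```text
[0.1634 0.1716 0.1653 0.1733]
the job is handed in; nothing more can be done
None
```

I rolled the handwheel two full turns anticlockwise (mark about 1° short of its starting direction, wheel risen 8 mm), took the hand away and handed the job in at about 28 s, with the phone still lying in the press.

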